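# Refit the vent valve knob and hold it down

## Robot

A 6-joint arm with a two-finger parallel gripper is mounted at the origin on the work surface. World frame = base frame: x ahead of the robot, y to its left, z up, the work surface at z = 0. Lengths are in m, angles in degrees, forces in N, time in s.
With the tool pointing down it reaches from about 0.375 to 0.9 m from the base axis. Payload 3.1 kg.
Tool frame: the origin (TCP) lies on the centre line of the jaws, within the pads' length; the fingertips stand 25 mm ahead of it and the grasp point (between the pads) lies 6 mm ahead of it; z points along the fingers, y is the line along which they close (so a half turn about z gives the same grasp; the last joint's range is limited). The gripper opens to 87 mm and grips with 3 to 60 N. Pads are 19 mm wide; open, the fingers measure 117 mm over their backs; the gripper's body (75 mm by 190 mm) begins 51 mm behind the grasp point.
Start: joints at [-78.581, 30.224, 82.088, -0, 67.689, -10.227], TCP at [0.231, -0.581, 0.248] pointing down, gripper open.
Joint ranges: [-176.69, 176.69], [-43.24, 126.21], [12.49, 139.97], [-82, 262], [0, 151.66], [-163.58, 163.58]. Speed limits (degrees/s): [159.86, 159.86, 180, 180, 180, 180].

## Interface

Orientations are given as a 3x3 rotation matrix whose columns are the frame's x, y, z axes.
In Python, from rig import bot, cams, models gives the robot as it stands. The module is installed in compiled form; this text tells all that it offers.
- The arm moves only by the shell command python3 -m handwheel 'ROWS' [OPENING]. ROWS is JSON, a list of rows, each a list of 6 numbers: the shift along the world's x, y, z each as a share of 1 m, from -1 to 1, then the turn, a rotation vector about the world's x, y, z each as a share of 2 rad, from -1 to 1. In form: [[dx, dy, dz, wx, wy, wz], ...]. A call has exactly 8 rows; each row is the pose to reach, as a shift and turn from the pose commanded when the call began; what a row does not reach only later rows make up. A row lasts 1/12 s, in which the tool goes at most 41.7 mm and 7.16 degrees, less where a joint would pass 70% of its speed; a pose out of reach is approached as far as the arm can. A call with a number of a shift or a turn outside -1 to 1 is refused whole. A call with a gripper value outside its range is refused whole. OPENING is the opening, from -1 (shut) to 1 (fully open), so that 0 is half open, set as the call begins (- or left out, the last holds). The fingers move at their own pace and stop on an object; the grip force is fixed at half the most. Time passes only in rows, so rows that repeat a pose let the fingers close, or fill a call up. It gives the time, the measured TCP pose, the force, the opening and the grip force at its end, in the units of the state.
- bot.read_state(): the state, without advancing time (a new reading comes with each control period).
- cams.capture(name): name is "scene" or "top" or "wrist"; returns (picture, depth): 384x512x3 uint8, blue, green, red; 384x512 float32, m along the optical axis (not along the pixel's ray), 0 where there is no reading.
- cams.calibration(name): a dict with "mtx" (3x3 intrinsics, pixels), "R" (3x3) and "t" (3): a world point X has camera coordinates R X + t; the wrist camera has in their place "tool_from_camera" (4x4, takes a point from camera to tool coordinates, whose origin is the TCP and whose axes are the flange's). Camera axes: x right, y down, z forward; pixel columns grow to the right and rows downward; lengths in m; the calibration is good to about 2 mm. A picture is of the moment at which its call begins: read the wrist's pose just before it. calibration takes no time and is no camera call.
- bot.hand_in(): hands the job in; it is judged then, once.
Trained networks look in the newest picture that a camera, given by its name, has taken for a name from the list of things; names that differ only in an ending like _2 or _b are one class to them, and where a whole thing is asked for, a point or a joint stands for the part that bears it (a point fixed in the world has none). Each returns a list of dicts, best first, with "conf" (0 to 1); they miss things now and then, are a little off and sometimes report something else, mostly with a low value. They report only what shows in the picture. A call takes as long as a camera call. They do not tell look-alikes from the thing itself.
- models.spot_in(query, camera): "position" ([column, row] in pixels, amid what is visible of it).
- models.tip_of(query, camera): "position" ([column, row] in pixels: a listed point, or the origin of a listed thing).
The state is a dict: "time_s": time; "joint_positions": joint angles; "qvel": joint speeds; "tau": joint torques, N m; "position": TCP position; "tcp_rot": TCP orientation; "force": force on the tool from outside, world axes, zero at the start; "moment": the same for the moment, N m; "opening": opening from 0.0 (shut) to 1.0 (fully open); "grasp_force": force on a finger pad.
Only numpy, scipy, OpenCV 4.12 (cv2) and the standard library are available. Lean on these libraries where they do the work, as an engineer would, in place of code of your own. Each camera call takes 0.05 s, during which the arm holds its last target. There are 200 camera calls.

## Task

Pick up the loose black knob, turn it so that its white pointer matches the red mark on the blue vent valve, and push it fully home onto the brass D-shaped shaft. Then press the knob and the sprung shaft down as far as they go and keep pressing for a couple of seconds: you finish with the gripper still on the knob, holding it down. Leave the other tools on the crate lid where they lie.

Things in the scene. Friction and masses are not known exactly. Their poses are not given: they have to be found in the camera images.
- knob: Loose black knob, 44 mm tall, mouth down on the teak lid (lid top at z = 18 mm). Origin: centre of its underside; z up, x towards the white pointer. Lower 24 mm: round skirt 42 mm across. Above it a bar grip 16 mm thick (y), 42 long (x), 20 high, white line on its +x half. Other sizes at knob_bore.
- knob_bore (a point): Centre of the blind end of the knob's D-shaped bore, 18 mm above its underside; axes as the knob's. The bore is open below, 15.4 mm round, with its flat on the +x (pointer) side 3.2 mm from the axis. The knob weighs about 0.12 kg.
- knob_pointer (a point): Top edge of the pointer end of the knob's bar grip, 21 mm along +x and 44 mm above the knob's underside.
- vent_valve: Blue cast vent valve fixed on the lid: block 92 (x) by 66 (y) by 40 mm high, brass pipe stubs at +y and -y (102 mm over all). Origin: centre of its underside. On its top a steel boss, 32 mm across, 6 mm high, from which the brass D-shaft rises. A red bar on the top's +x side shows which way the shaft's flat faces: +x.
- spindle_tip (a point): Centre of the upper end of the brass D-shaft; x points to the flat and red mark, z up. Shaft 14 mm round, flat 2.5 mm from the axis, last 3 mm tapered, 28 mm out of the boss (tip 74 mm above the valve's underside) at rest; it cannot turn. Knob home: bore end rests on this tip, knob's underside 10 mm above the boss.
- spindle (a joint): How far the sprung D-shaft is pressed down, m: 0 at rest (top), 0.008 at its lower stop. The spring starts to yield at 5 N and takes 13 N at the stop (1 N per mm); it pops back up when let go.
- pencil_gauge: Steel pencil tyre gauge, 122 mm long along its x, 17 mm thick. It stands or lies loose on the lid, is not needed and must stay where it is; origin at the centre of its underside.
- stem_puller: Chrome T-shaped valve stem puller, 104 mm long along its x, 55 mm cross handle, 12 mm thick. It stands or lies loose on the lid, is not needed and must stay where it is; origin at the centre of its underside.
- four_way_tool: Brass four-way valve tool, a flat cross 64 mm across, 10 mm thick. It stands or lies loose on the lid, is not needed and must stay where it is; origin at the centre of its underside.
- valve_stem: Green rubber valve stem standing on its foot, 22 mm across, 36 mm tall. It stands or lies loose on the lid, is not needed and must stay where it is; origin at the centre of its underside.
Things that resemble listed ones, but are neither listed nor needed, are in the scene too. Of the things shaped like the knob, the black one is meant.

How it is judged:
By the outcome, as a careful person would: the job done as asked, in the order asked, and still so for the second after the job is handed in, while the arm keeps its last pose, push and grip.
It also fails if it takes over 48 s, if anything falls off the work surface, if the arm or the gripper's body presses on something with over 40 N, if the wrist force passes 120 N, or if a joint passes its speed limit or range.

## Working session

There is one attempt and no reset: what is moved stays moved. The work goes in short steps, Python scripts to look and compute and a shell command to move; the robot and the scene stay as the last step left them, time stands still between calls to the robot, and variables do not carry over. Pictures are saved under pics/ and viewed, at most 10 in all, crops included, and the job is handed in when it is done.

```bash
mkdir -p pics; cat > h.py <<'E'
import numpy as np, cv2
from rig import bot, cams, models
def look(c, out=None):
    s=bot.read_state(); im,d=cams.capture(c)
    if out: cv2.imwrite('pics/'+out,im)
    return s,im,d
def w2c(c,s):
    k=cams.calibration(c)
    if c=='wrist':
        T=np.array(k['tool_from_camera']); R=np.array(s['tcp_rot']); 
        A=R@T[:3,:3]; b=R@T[:3,3]+np.array(s['position'])
    else:
        A=np.array(k['R']).T; b=-A@np.array(k['t'])
    return np.array(k['mtx']),A,b   # X=A c+b
def pt_z(c,s,uv,z):
    K,A,b=w2c(c,s); r=A@np.linalg.inv(K)@[uv[0],uv[1],1]
    return b+r*(z-b[2])/r[2]
def cloud(c,s,d):
    K,A,b=w2c(c,s); v,u=np.mgrid[:d.shape[0],:d.shape[1]]
    p=np.stack([(u-K[0,2])/K[0,0]*d,(v-K[1,2])/K[1,1]*d,d],-1)
    return p@A.T+b
E
python3 - <<'E'
from h import *
np.set_printoptions(precision=4,suppress=True)
ims=[]
s,a,d=look('top','top0.png'); 
for q in ['knob','vent_valve','spindle_tip','knob_pointer']:
    for f in (models.spot_in,models.tip_of):
        print(q,f.__name__,[(np.round(r['position'],1),round(r['conf'],2)) for r in f(q,'top')][:5])
s2,b,_=look('scene','scene0.png')
h=cv2.resize(np.hstack([a,b]),(800,300));cv2.imwrite('pics/both0.png',h)
print(s['position'],s['tcp_rot'],s['opening'])
E
```

```text
knob call [(array([322.8, 281.8]), 0.75), (array([290.8, 272.1]), 0.67), (array([330.7, 198.8]), 0.57), (array([369.8, 271.5]), 0.57)]
knob call [(array([369.9, 272.4]), 0.88), (array([326.9, 200.5]), 0.84), (array([320.3, 281.6]), 0.59), (array([290.9, 267.5]), 0.56)]
vent_valve call [(array([187.9, 190.7]), 0.82)]
vent_valve call [(array([190.3, 194.5]), 0.63)]
spindle_tip call []
spindle_tip call [(array([185.3, 188.2]), 0.35)]
knob_pointer call [(array([321.2, 284.6]), 0.8), (array([368.8, 272.4]), 0.54), (array([289.9, 269.1]), 0.52)]
knob_pointer call [(array([329.3, 192.4]), 0.65), (array([329.8, 286.9]), 0.59), (array([295.9, 277.5]), 0.59)]
[ 0.2304 -0.5802  0.2466] [[ 0.9295  0.3689 -0.0004]
 [ 0.3689 -0.9295  0.0021]
 [ 0.0004 -0.0021 -1.    ]] 1.0015800413740756
```

View pics/both0.png

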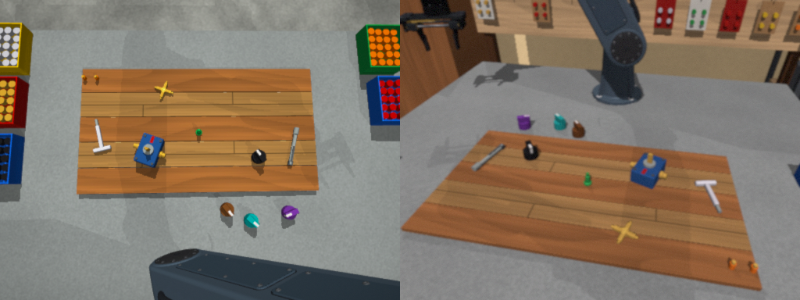

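The knob-like things in the top image are black (330,199), brown (290,269), teal (322,282) and purple (369,272). The black one on the lid fits the description. The valve is at about (188,191). I'll confirm both in an enlarged crop.

```bash
python3 - <<'E'
from h import *
np.set_printoptions(precision=4,suppress=True)
s,a,d=look('top')
c1=cv2.resize(a[165:235,295:365],(400,400),interpolation=cv2.INTER_CUBIC)
c2=cv2.resize(a[155:225,155:225],(400,400),interpolation=cv2.INTER_CUBIC)
cv2.imwrite('pics/crop0.png',np.hstack([c1,c2]))
P=cloud('top',s,d)
for n,(x0,x1,y0,y1),zl in [('knob',(310,350,180,220),.05),('valve',(160,215,165,220),.054)]:
    p=P[y0:y1,x0:x1].reshape(-1,3); q=p[p[:,2]>zl]
    print(n,q.mean(0),q.min(0),q.max(0),len(q), cv2.minAreaRect(q[:,:2].astype(np.float32)*1000))
m=(a[...,2]>150)&(a[...,1]<80)&(a[...,0]<80); m[:, :165]=0;m[:,215:]=0;m[:165]=0;m[220:]=0
v,u=np.nonzero(m); print('red',u.mean(),v.mean(),len(u)); print(pt_z('top',s,(u.mean(),v.mean()),.058))
print('ptr',pt_z('top',s,(329.3,192.4),.062),'tip',pt_z('top',s,(185.3,188.2),.092))
E
```

```text
knob [ 0.4919 -0.1762  0.1069] [ 0.3979 -0.2052  0.0505] [0.5179 0.0114 0.8793] 143 ((450.5220947265625, -92.60591125488281), (41.4956169128418, 233.1394805908203), 26.581512451171875)
valve [0.5196 0.1514 0.067 ] [0.3979 0.0114 0.0541] [0.5732 0.197  0.8793] 1054 ((489.11993408203125, 87.97193908691406), (218.39837646484375, 95.08277893066406), 63.53199005126953)
red 194.36666666666667 178.03333333333333 30
[0.5531 0.1427 0.058 ]
ptr [ 0.5142 -0.1786  0.062 ] tip [0.5234 0.1575 0.092 ]
```

View pics/crop0.png

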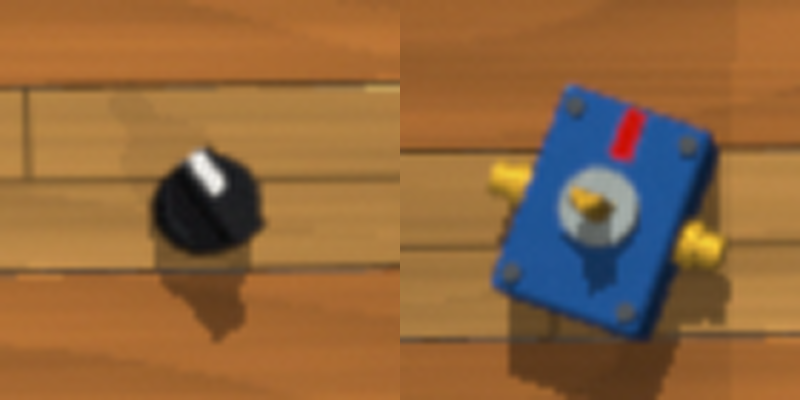

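The crop confirms the black knob, with its pointer toward the upper left (yaw ≈ +31°). The red mark on the valve gives yaw ≈ −23°. I'm moving above the knob.

```bash
python3 -m handwheel '[[0.03,0.045,0,0,0,0.08],[0.06,0.09,0,0,0,0.08],[0.08,0.13,0,0,0,0.08],[0.10,0.16,0,0,0,0.08],[0.12,0.19,0,0,0,0.08],[0.14,0.22,0,0,0,0.08],[0.16,0.25,0,0,0,0.08],[0.18,0.28,0,0,0,0.08]]'; python3 -c "
from h import *
print(np.round(cams.calibration('wrist')['tool_from_camera'],3))"
```

```text
time_s: 1.22
position: [0.4114, -0.2992, 0.2479]
tcp_rot: [[0.859, 0.512, 0.001], [0.512, -0.859, -0.001], [0.0, 0.001, -1.0]]
force: [-0.3, -0.6, -0.4]
opening: 1.002
grasp_force: 0.0
[[ 0.001 -0.953 -0.302  0.084]
 [ 1.     0.001 -0.     0.001]
 [ 0.    -0.302  0.953 -0.137]
 [ 0.     0.     0.     1.   ]]
```

```bash
python3 -m handwheel '[[0.02,0.03,-0.01,0,0,0],[0.04,0.06,-0.02,0,0,0],[0.06,0.09,-0.04,0,0,0],[0.07,0.105,-0.05,0,0,0],[0.08,0.115,-0.058,0,0,0],[0.083,0.12,-0.06,0,0,0],[0.083,0.12,-0.06,0,0,0],[0.083,0.12,-0.06,0,0,0]]'; python3 - <<'E'
from h import *
np.set_printoptions(precision=4,suppress=True)
s,a,d=look('wrist','w1.png')
P=cloud('wrist',s,d)
for f in (models.spot_in,models.tip_of):
  for q in ('knob','knob_pointer'):
    for r in f(q,'wrist'): print(q,r['position'],r['conf'],pt_z('wrist',s,r['position'],.062 if q!='knob' else .018))
m=(P[...,2]>.054)&(P[...,2]<.07)&(abs(P[...,0]-.495)<.04)&(abs(P[...,1]+.18)<.04)
q=P[m]; print(len(q),q.mean(0),cv2.minAreaRect(q[:,:2].astype(np.float32)*1000))
w=m&(a.min(-1)>150); qw=P[w]; print('white',len(qw),qw.mean(0))
m=(P[...,2]>.034)&(P[...,2]<.046)&(abs(P[...,0]-.495)<.04)&(abs(P[...,1]+.18)<.04)
q=P[m]; print('skirt',len(q),cv2.minEnclosingCircle(q[:,:2].astype(np.float32)*1000))
E
```

```text
time_s: 1.88
position: [0.4936, -0.1813, 0.1879]
tcp_rot: [[0.859, 0.513, 0.0], [0.513, -0.859, -0.001], [-0.0, 0.001, -1.0]]
force: [0.1, -0.9, 0.1]
opening: 1.0
grasp_force: 0.0
knob [259.8, 300.0] 0.92 [ 0.3481 -0.2714  0.018 ]
knob [129.5, 235.6] 0.81 [ 0.3476 -0.0901  0.018 ]
knob [266.6, 177.6] 0.59 [ 0.4934 -0.1931  0.018 ]
knob [171.4, 300.3] 0.59 [ 0.2891 -0.1735  0.018 ]
knob_pointer [268.1, 178.2] 0.73 [ 0.5039 -0.1868  0.062 ]
knob_pointer [131.7, 233.2] 0.68 [ 0.3826 -0.0979  0.062 ]
knob_pointer [168.9, 302.3] 0.62 [ 0.3248 -0.1673  0.062 ]
knob_pointer [258.9, 303.8] 0.6 [ 0.3744 -0.2542  0.062 ]
knob [127.8, 233.5] 0.94 [ 0.3492 -0.0872  0.018 ]
knob [268.2, 171.0] 0.75 [ 0.5008 -0.1906  0.018 ]
knob [256.7, 304.2] 0.75 [ 0.3404 -0.2713  0.018 ]
knob [171.4, 279.9] 0.59 [ 0.3171 -0.1601  0.018 ]
knob_pointer [117.9, 268.3] 0.97 [ 0.3366 -0.1018  0.062 ]
knob_pointer [167.6, 313.0] 0.88 [ 0.3109 -0.1724  0.062 ]
knob_pointer [262.5, 162.2] 0.71 [ 0.5146 -0.1741  0.062 ]
knob_pointer [370.9, 192.7] 0.45 [ 0.5428 -0.2805  0.062 ]
702 [ 0.5014 -0.188   0.062 ] ((500.4205627441406, -188.6708526611328), (42.45378875732422, 15.929455757141113), 34.29729461669922)
white 171 [ 0.5102 -0.1816  0.0623]
skirt 693 ((500.1807556152344, -188.75331115722656), 21.393661499023438)
```

View pics/w1.png

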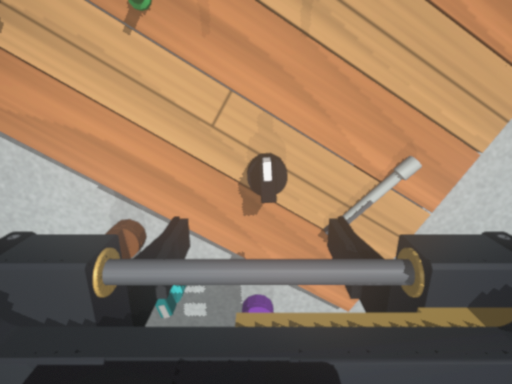

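The black knob is at px (267,177), with centre (0.5005,−0.1887) and yaw 34°. The gauge is at (385,195), clear of the fingers' descent since it is lower than the fingertips will go. I'm descending.

```bash
python3 -m handwheel '[[0.004,-0.004,-0.02,0,0,0.03],[0.007,-0.007,-0.045,0,0,0.03],[0.007,-0.0075,-0.07,0,0,0.03],[0.007,-0.0075,-0.09,0,0,0.03],[0.007,-0.0075,-0.106,0,0,0.03],[0.007,-0.0075,-0.114,0,0,0.03],[0.007,-0.0075,-0.118,0,0,0.03],[0.007,-0.0075,-0.118,0,0,0.03]]' 0 && python3 -m handwheel '[[0,0,0,0,0,0],[0,0,0,0,0,0],[0,0,0,0,0,0],[0,0,0,0,0,0],[0,0,0,0,0,0],[0,0,0,0,0,0],[0,0,0,0,0,0],[0,0,0,0,0,0]]' -1
```

```text
time_s: 2.8
position: [0.5004, -0.1887, 0.0692]
tcp_rot: [[0.827, 0.562, -0.001], [0.562, -0.827, 0.0], [-0.0, -0.001, -1.0]]
force: [0.0, 0.8, -0.7]
opening: 0.527
grasp_force: 0.0
time_s: 3.47
position: [0.5008, -0.1884, 0.0701]
tcp_rot: [[0.827, 0.563, 0.001], [0.563, -0.827, -0.0], [0.0, 0.001, -1.0]]
force: [-0.0, 0.7, 5.8]
opening: 0.183
grasp_force: 30.0
```

```bash
python3 -m handwheel '[[0,0,0.02,0,0,0],[0,0,0.05,0,0,0],[0,0.015,0.08,0,0,-0.03],[-0.005,0.04,0.11,0,0,-0.07],[-0.01,0.07,0.12,0,0,-0.11],[-0.015,0.10,0.12,0,0,-0.16],[-0.015,0.13,0.12,0,0,-0.21],[-0.02,0.16,0.12,0,0,-0.25]]' && python3 -m handwheel '[[0,0.03,0,0,0,-0.04],[-0.005,0.06,0,0,0,-0.08],[-0.007,0.09,0,0,0,-0.12],[-0.01,0.12,0,0,0,-0.16],[-0.012,0.15,0,0,0,-0.2],[-0.013,0.18,0,0,0,-0.235],[-0.013,0.2,0,0,0,-0.246],[-0.013,0.208,0,0,0,-0.246]]'&& python3 -m handwheel '[[0,0,0,0,0,0],[0,0,0,0,0,0],[0,0,0,0,0,0],[0,0,0,0,0,0],[0,0,0,0,0,0],[0,0,0,0,0,0],[0,0,0,0,0,0],[0,0,0,0,0,0]]'; python3 - <<'E'
from h import *
np.set_printoptions(precision=4,suppress=True)
s,a,d=look('wrist','w2.png'); print(s['position'],s['joint_positions'],s['force'])
P=cloud('wrist',s,d); np.savez('w2.npz',P=P,a=a,d=d,pos=s['position'],R=s['tcp_rot'])
for q in ('vent_valve','spindle_tip','knob_pointer'):
    for r in models.tip_of(q,'wrist'): print(q,r['position'],r['conf'],pt_z('wrist',s,r['position'],{'v':.018,'s':.092,'k':.18}[q[0]]))
near=(abs(P[...,0]-.5234)<.08)&(abs(P[...,1]-.1575)<.08)
def rep(n,m):
    q=P[m&near]; print(n,len(q),q.mean(0),cv2.minAreaRect(q[:,:2].astype(np.float32)*1000))
rep('tip',(P[...,2]>.087)&(P[...,2]<.097))
rep('shaft',(P[...,2]>.075)&(P[...,2]<.097))
rep('boss',(P[...,2]>.0615)&(P[...,2]<.067))
rep('block',(P[...,2]>.054)&(P[...,2]<.0615))
rep('red',(a[...,2]>130)&(a[...,1]<70)&(a[...,0]<70)&(P[...,2]>.05)&(P[...,2]<.07))
E
```

```text
time_s: 4.13
position: [0.4808, -0.0273, 0.1898]
tcp_rot: [[0.996, 0.092, 0.002], [0.092, -0.996, -0.0], [0.002, 0.001, -1.0]]
force: [0.0, 0.2, -1.1]
opening: 0.181
grasp_force: 30.0
time_s: 4.8
position: [0.4668, 0.1821, 0.1891]
tcp_rot: [[0.924, -0.382, -0.001], [-0.382, -0.924, 0.001], [-0.001, -0.0, -1.0]]
force: [-0.8, -0.2, -1.9]
opening: 0.177
grasp_force: 30.0
time_s: 5.47
position: [0.4677, 0.1792, 0.1896]
tcp_rot: [[0.923, -0.385, 0.0], [-0.385, -0.923, -0.0], [0.0, 0.0, -1.0]]
force: [0.5, -0.6, -1.6]
opening: 0.183
grasp_force: 30.0
[0.4677 0.1792 0.1896] [  8.1627  25.6416 103.133   -0.0021  51.2252 120.7913] [ 0.5455 -0.5695 -1.6048]
vent_valve [263.7, 116.3] 0.74 [0.5215 0.1505 0.018 ]
vent_valve [259.7, 217.1] 0.41 [0.4162 0.1986 0.018 ]
spindle_tip [266.7, 120.0] 0.6 [0.5236 0.1486 0.092 ]
knob_pointer [255.3, 217.5] 0.68 [0.4846 0.174  0.18  ]
tip 175 [0.5214 0.1537 0.0911] ((520.64208984375, 153.8174591064453), (13.11569595336914, 9.012626647949219), 68.477783203125)
shaft 192 [0.5217 0.1535 0.0901] ((520.6763305664062, 153.76632690429688), (13.194374084472656, 9.232233047485352), 69.93692779541016)
boss 805 [0.5238 0.1527 0.0641] ((525.53076171875, 154.04800415039062), (46.78894805908203, 75.58850860595703), 66.69966888427734)
block 6066 [0.5255 0.152  0.058 ] ((522.5101928710938, 153.00888061523438), (65.85652923583984, 91.94468688964844), 70.1432876586914)
red 0 [nan nan nan] ((0.0, 0.0), (0.0, 0.0), 0.0)<stdin>:9: RuntimeWarning: Mean of empty slice.
  ret = um.true_divide(
```

View pics/w2.png

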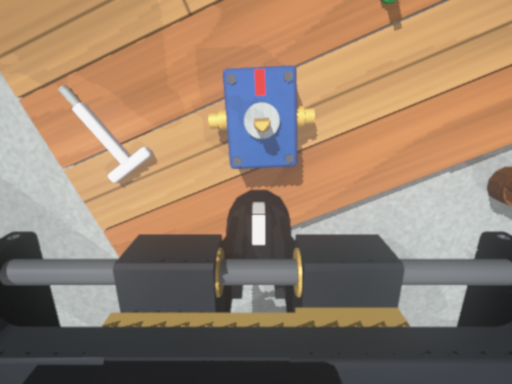

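The valve is at px (262,120) with the red mark up, and the knob is held with its pointer at (259,222). Block and shaft fits agree on axis (0.5228,0.1530) and yaw −19.9°. I'm aligning above the shaft.

```bash
python3 -m handwheel '[[0.015,-0.007,0,0,0,0.01],[0.032,-0.015,-0.005,0,0,0.024],[0.045,-0.021,-0.015,0,0,0.024],[0.052,-0.025,-0.025,0,0,0.024],[0.055,-0.0265,-0.033,0,0,0.024],[0.055,-0.0265,-0.037,0,0,0.024],[0.055,-0.0265,-0.037,0,0,0.024],[0.055,-0.0265,-0.037,0,0,0.024]]' && python3 -m handwheel '[[0,0,-0.002,0,0,0],[0,0,-0.004,0,0,0],[0,0,-0.006,0,0,0],[0,0,-0.008,0,0,0],[0,0,-0.010,0,0,0],[0,0,-0.012,0,0,0],[0,0,-0.013,0,0,0],[0,0,-0.013,0,0,0]]'; python3 -c "
from h import *
s=bot.read_state();print(s['position'],s['moment'],s['force'])
_,a,_=look('scene'); cv2.imwrite('pics/s3.png',cv2.resize(a[150:270,260:400],(700,600),interpolation=cv2.INTER_CUBIC))"
```

```text
time_s: 6.33
position: [0.5213, 0.1534, 0.1521]
tcp_rot: [[0.941, -0.339, -0.002], [-0.339, -0.941, -0.0], [-0.002, 0.001, -1.0]]
force: [-1.0, 0.4, -1.4]
opening: 0.18
grasp_force: 30.0
time_s: 7.0
position: [0.5227, 0.1531, 0.1393]
tcp_rot: [[0.941, -0.339, 0.0], [-0.339, -0.941, -0.0], [0.0, -0.0, -1.0]]
force: [0.7, -0.1, -1.5]
opening: 0.186
grasp_force: 30.0
[0.52268131 0.1530617  0.13931675] [ 0.05288492 -0.07906811 -0.02883812] [ 0.7212089  -0.13675714 -1.53453466]
```

View pics/s3.png

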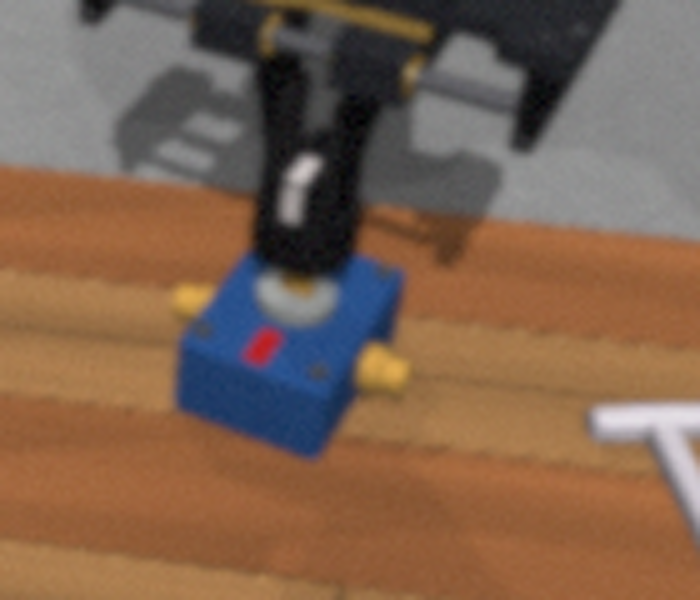

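The knob, at crop px (300,230), is over the shaft with its pointer toward the red mark (262,347). Its mouth is already about 5 mm past the tip with no extra force. I'm continuing down.

```bash
python3 -m handwheel '[[0,0,-0.002,0,0,0],[0,0,-0.004,0,0,0],[0,0,-0.006,0,0,0],[0,0,-0.008,0,0,0],[0,0,-0.010,0,0,0],[0,0,-0.012,0,0,0],[0,0,-0.013,0,0,0],[0,0,-0.013,0,0,0]]'
```

```text
time_s: 7.72
position: [0.5227, 0.153, 0.1263]
tcp_rot: [[0.941, -0.339, 0.0], [-0.339, -0.941, -0.0], [0.0, 0.0, -1.0]]
force: [1.3, 0.3, -2.0]
opening: 0.178
grasp_force: 30.0
```

```bash
python3 -m handwheel '[[0,0,-0.001,0,0,0],[0,0,-0.002,0,0,0],[0,0,-0.003,0,0,0],[0,0,-0.004,0,0,0],[0,0,-0.005,0,0,0],[0,0,-0.006,0,0,0],[0,0,-0.006,0,0,0],[0,0,-0.006,0,0,0]]'
```

```text
time_s: 8.38
position: [0.5228, 0.1531, 0.1213]
tcp_rot: [[0.941, -0.339, 0.001], [-0.339, -0.941, -0.0], [0.001, -0.0, -1.0]]
force: [-1.5, -0.4, 7.5]
opening: 0.184
grasp_force: 30.0
```

```bash
python3 -m handwheel '[[0,0,-0.001,0,0,0],[0,0,-0.002,0,0,0],[0,0,-0.003,0,0,0],[0,0,-0.004,0,0,0],[0,0,-0.005,0,0,0],[0,0,-0.006,0,0,0],[0,0,-0.006,0,0,0],[0,0,-0.006,0,0,0]]'
```

```text
time_s: 9.05
position: [0.5229, 0.1531, 0.1176]
tcp_rot: [[0.941, -0.339, 0.002], [-0.339, -0.941, -0.0], [0.002, -0.001, -1.0]]
force: [-4.6, -1.1, 22.7]
opening: 0.181
grasp_force: 30.0
```

At 23 N with 8.7 mm of travel past home, the shaft is at its stop. I'm holding it there.

```bash
Z='x'; python3 -m handwheel '[[0,0,0,0,0,0],[0,0,0,0,0,0],[0,0,0,0,0,0],[0,0,0,0,0,0],[0,0,0,0,0,0],[0,0,0,0,0,0],[0,0,0,0,0,0],[0,0,0,0,0,0]]' >/dev/null; python3 -m handwheel '[[0,0,0,0,0,0],[0,0,0,0,0,0],[0,0,0,0,0,0],[0,0,0,0,0,0],[0,0,0,0,0,0],[0,0,0,0,0,0],[0,0,0,0,0,0],[0,0,0,0,0,0]]' >/dev/null; python3 -m handwheel '[[0,0,0,0,0,0],[0,0,0,0,0,0],[0,0,0,0,0,0],[0,0,0,0,0,0],[0,0,0,0,0,0],[0,0,0,0,0,0],[0,0,0,0,0,0],[0,0,0,0,0,0]]' >/dev/null;  python3 -m handwheel '[[0,0,0,0,0,0],[0,0,0,0,0,0],[0,0,0,0,0,0],[0,0,0,0,0,0],[0,0,0,0,0,0],[0,0,0,0,0,0],[0,0,0,0,0,0],[0,0,0,0,0,0]]'; python3 -c "
from h import *
_,a,_=look('scene'); cv2.imwrite('pics/s4.png',cv2.resize(a[150:270,260:400],(700,600),interpolation=cv2.INTER_CUBIC))"
```

```text
time_s: 11.72
position: [0.5229, 0.1531, 0.1176]
tcp_rot: [[0.941, -0.339, 0.002], [-0.339, -0.941, -0.0], [0.002, -0.001, -1.0]]
force: [-4.9, -0.7, 22.8]
opening: 0.18
grasp_force: 30.0
```

View pics/s4.png

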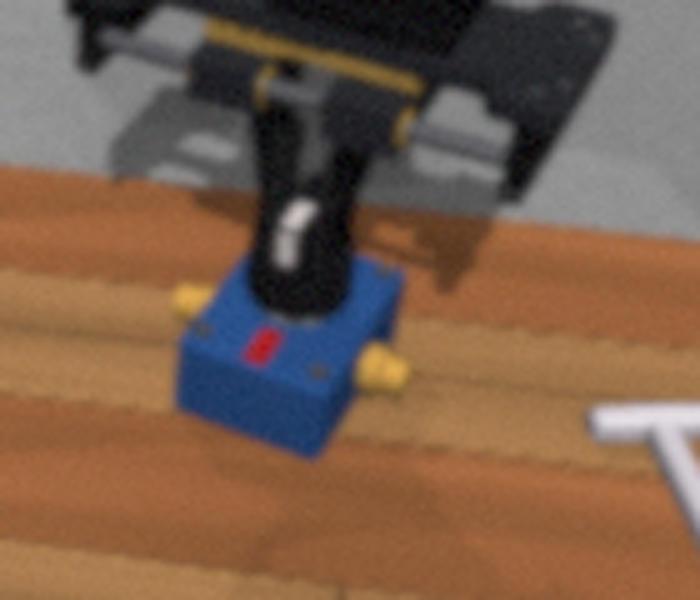

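The knob's skirt (300,300) now sits almost on the boss (about 2 mm gap), with its pointer in line with the red mark (263,347). The force is steady at about 23 N.

```bash
python3 -c "
from rig import bot
print(bot.hand_in())"
```

```text
the job is handed in; nothing more can be done
None
```

The job is handed in: the black knob is home on the D-shaft with its pointer in line with the red mark, held down at the lower stop at about 23 N for over 2 s with the gripper still on it; the other tools were not touched.

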